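# File the last slide case and close up the rack

### The job

The slide case left lying on the worktop belongs in the rack with the other three. Slide the rack's end stop back to make room, stand the lying case in the rack like the others, on its end with its pull tab up, and then push the end stop gently up until the whole row is snug against the end plate, with no slack left and all four cases upright. Do not squeeze the row hard, and leave the glassware standing around where it is.

Things in the scene. Friction and masses are not known exactly. Their poses are not given: they have to be found in the camera images.
- lying_case: grey plastic slide case, 62 (x) x 26 (y) x 100 mm (z), edges rounded 4 mm, 0.1 to 0.2 kg; white pull tab 34 wide, 12 thick, stands 11 mm out of its +z end. Origin at the shell's centre. It lies on a broad face, z level, centre 13 mm up; so lying only its 62 mm sides can be gripped, in the rack only its 26 mm thickness, from above. On end it stands alone; leans under 12 deg rock back.
- filed_1: a grey plastic case as lying_case, same size and axes, standing in the rack tab up, next to the end plate. The three stand loosely, 1 to 15 mm apart, and slide along the base when pushed.
- filed_2: a grey plastic case as lying_case, same size and axes, standing in the rack tab up, the middle one of three.
- filed_3: a grey plastic case as lying_case, same size and axes, standing in the rack tab up, nearest to the end stop.
- rack: fixed grey steel rack, 92 (x) x 265 mm (y). Origin under its centre, row along y. Base 6 mm thick: a standing case has its origin at z 0.056, tab top at 0.117. End plate at -y: inner face y -0.1175, 109 mm tall. Two 8 mm rods each side, at z 0.030 and 0.085, leave a channel 66 mm wide about x = 0 for the 62 mm case width. At +y, 95 mm tall uprights at x +-0.037, y 0.126. Clear worktop to its left.
- end_stop (a joint): sliding end stop: plate 58 mm wide, 110 tall, between the rods, black grip on top. 0 = fully back; the value (m) grows toward the end plate, along the rack's -y, to 0.140. Its face is at rack y = 0.1075 - value. Friction about 2.5 N; stays where left. Starts at 0.07 to 0.115, too close to admit a case and fingers. Four cases packed are 104 mm long.
- stop_grip (a point): grip point at the middle of the end stop's black upright grip, at z 0.141, 6 mm behind the stop's face. The grip is 12 mm thick along the rack's y, 32 mm wide along x, z 0.110 to 0.158. Fingers that pinch it from above across the 12 mm pass over the cases' tabs.
- conical_flask: bystander: small conical glass flask, 64 mm across, 102 mm tall; origin under its centre
- open_jar: bystander: small open glass jar, 60 mm across, 85 mm tall; origin under its centre
- reagent_bottle: bystander: small reagent bottle with a black cap, 49 mm across, 95 mm tall; origin under its centre

How it is judged:
At the end, for the whole second after the job is handed in: All four cases stand upright in the rack (within 0.06 rad), tab up, on the base plate between the side rods (within 8 mm of the channel's middle), at rest, and the end stop is up against them: joint above 0.1195, that is at most 1.5 mm of slack in the whole row (angle between each of lying_case, filed_1, filed_2, filed_3's own z axis and vertical below 0.06 rad and x of lying_case in the frame of rack between -0.008 and 0.008 m and y of lying_case in the frame of rack between -0.1175 and 0 m and z of lying_case in the frame of rack between 0.05 and 0.06 m and linear speed of each of lying_case, filed_1, filed_2, filed_3 below 0.02 m/s and x of filed_1 in the frame of rack between -0.008 and 0.008 m and y of filed_1 in the frame of rack between -0.1175 and 0 m and z of filed_1 in the frame of rack between 0.05 and 0.06 m and x of filed_2 in the frame of rack between -0.008 and 0.008 m and y of filed_2 in the frame of rack between -0.1175 and 0 m and z of filed_2 in the frame of rack between 0.05 and 0.06 m and x of filed_3 in the frame of rack between -0.008 and 0.008 m and y of filed_3 in the frame of rack between -0.1175 and 0 m and z of filed_3 in the frame of rack between 0.05 and 0.06 m and value of joint end_stop above 0.1195 m); the robot touches nothing.
It fails at once if the row or a case is squeezed or struck hard against the rack (over 45 N) (contact force between rack and lying_case above 45 N or contact force between rack and filed_1 above 45 N or contact force between rack and filed_2 above 45 N or contact force between rack and filed_3 above 45 N).
It fails at once if one of the standing pieces of glassware is pushed about or knocked over (distance of any of conical_flask, open_jar, reagent_bottle from where it was at the start of the episode above 0.03 m).
It also fails if it takes over 72 s, if anything falls off the work surface, if the arm or the gripper's body presses on something with over 40 N, if the wrist force passes 120 N, or if a joint passes its speed limit or range.

### The arm

A 6-joint arm with a two-finger parallel gripper is mounted at the origin on a cart in front of the work surface, level with it; the furniture and walls round the work are solid. World frame = base frame: x ahead of the robot, y to its left, z up, the work surface at z = 0. Lengths are in m, angles in rad, forces in N, time in s.
With the tool pointing down it reaches from about 0.375 to 0.975 m from the base axis. Payload 3.8 kg.
Tool frame: the origin (TCP) lies midway between the tips of the shut fingers; the grasp point (between the pads) lies 19 mm behind it; z points along the fingers, y is the line along which they close (so a half turn about z gives the same grasp; the last joint's range is limited). The gripper opens to 88 mm and grips with 3 to 60 N. Pads are 18 mm wide; open, the fingers measure 123 mm over their backs; the gripper's body (75 mm by 187 mm) begins 45 mm behind the grasp point.
Start: joints at [1.14, 0.264, 1.604, -0, 1.274, -0.037], TCP at [0.259, 0.623, 0.239] pointing down, gripper open.
Joint ranges: [-2.63, 2.63], [-0.94, 2.18], [0.31, 2.57], [-1.31, 4.45], [0, 2.66], [-2.55, 2.55]. Speed limits (rad/s): [2.57, 2.57, 3.14, 3.14, 3.14, 3.14].

### API

Orientations are given as a rotation vector (axis times angle).
In Python, from cell import manip gives the robot as it stands. Calls block until the motion is done:
- manip.move_pose(position, orientation): joint-space move of the TCP to a pose.
- manip.move_linear(position, rate=0.15, rot=None): straight line of the TCP; rot=None keeps the orientation; rate is the mean speed in m/s.
- manip.set_joints(angles): joint-space move.
- manip.set_gripper(opening, force=None): finger opening in m; force is the grip in N (None keeps the last); returns when the fingers have stopped.
- manip.dwell(seconds).
- manip.inverse_kinematics(position, orientation): joint angles nearest the present ones, or None.
- manip.state(): the state.
- manip.capture(name): name is "scene" or "top" or "wrist"; returns a dict with "image" (400x640x3 uint8, blue, green, red), "z_map" (400x640 float32, m along the optical axis (not along the pixel's ray), 0 where there is no reading), "intrinsics" (3x3 intrinsics, pixels), "k1" (the pictures are not rectified: a ray, as slopes to the right and down, at radius r is drawn at 1 + k1 r^2 times it, then the intrinsics apply), "position" and "orientation" of the camera in the world; the wrist camera has in their place "T_tool_cam" (4x4, takes a point from camera to tool coordinates, whose origin is the TCP and whose axes are the flange's). Camera axes: x right, y down, z forward; pixel columns grow to the right and rows downward; lengths in m; the calibration is good to about 2 mm. A picture is of the moment at which its call begins: read the wrist's pose just before it.
A pose or a line that the arm cannot do raises manip.IKError and nothing moves.
- manip.close_job(): hands the job in; it is judged then, once.
The state is a dict: "clock": time; "joint_pos": joint angles; "joint_velocities": joint speeds; "tau": joint torques, N m; "tool_pos": TCP position; "tcp_rot": TCP orientation; "contact_force": force on the tool from outside, world axes, zero at the start; "moment": the same for the moment, N m; "gripper_width": finger opening in m; "grasp_force": force on a finger pad.
Only numpy, scipy, OpenCV 4.12 (cv2) and the standard library are available. Lean on these libraries where they do the work, as an engineer would, in place of code of your own. Each camera call takes 0.05 s, during which the arm holds its last target. There are 200 camera calls.

## Working session

There is one attempt and no reset: what is moved stays moved. The work goes in short steps, each a Python script; the robot and the scene stay as the last script left them, time stands still between calls to the robot, and variables do not carry over. Pictures are saved under pics/ and viewed, at most 10 in all, crops included, and the job is handed in when it is done.

```bash
ls; mkdir -p pics
python3 - <<'E'
from cell import manip
import cv2, numpy as np, pickle
d={}
for n in ["scene","top","wrist"]:
    s=manip.state(); c=manip.capture(n); c['s']=s; d[n]=c
    cv2.imwrite(f"pics/{n}0.png",c["image"])
    print(n,{k:(np.round(v,4).tolist() if k!='s' else 0) for k,v in c.items() if k not in("image","z_map","s")}, (c["z_map"]>0).mean())
pickle.dump(d,open("c0.pkl","wb"))
print(s)
E
```

```text
cell.py
pics
scene {'intrinsics': [[396.9647, 0.0, 317.4488], [0.0, 396.9647, 201.0974], [0.0, 0.0, 1.0]], 'k1': -0.0992, 'position': [0.26, -0.792, 0.834], 'orientation': [-2.2785, 0.631, -0.2678]} 0.99622265625
top {'intrinsics': [[436.9325, 0.0, 309.7392], [0.0, 436.9325, 196.8275], [0.0, 0.0, 1.0]], 'k1': -0.1242, 'position': [0.4497, -0.1382, 1.1374], 'orientation': [-2.1205, 2.1535, -0.2115]} 0.99586328125
wrist {'intrinsics': [[306.8042, 0.0, 313.8419], [0.0, 306.8042, 194.4313], [0.0, 0.0, 1.0]], 'k1': -0.0344, 'T_tool_cam': [[-0.0014, -0.9634, -0.2682, 0.0681], [1.0, -0.0011, -0.0012, 0.0], [0.0009, -0.2682, 0.9634, -0.1447], [0.0, 0.0, 0.0, 1.0]]} 0.990984375
{'clock': 0.1, 'joint_pos': array([ 1.14013913e+00,  2.64661493e-01,  1.60522129e+00, -1.65795368e-06,
        1.27371526e+00, -3.68902308e-02]), 'joint_velocities': array([ 0.00101146, -0.00253209, -0.00352203, -0.00048632,  0.0016744 ,
        0.00038986]), 'tau': array([-4.28229687e-04, -5.03619790e+01, -3.58070970e+01,  7.30237761e-02,
        2.32760404e-02, -6.57485339e-05]), 'tool_pos': array([0.25870561, 0.62276157, 0.23753223]), 'tcp_rot': array([-6.14447815e-01, -3.08044476e+00,  3.06451066e-03]), 'contact_force': array([0.11504351, 0.86835304, 0.00555521]), 'moment': array([-0.03239229,  0.0350541 ,  0.02812026]), 'grasp_force': 0.0, 'gripper_width': 0.08822865395726333}
```

View pics/top0.png

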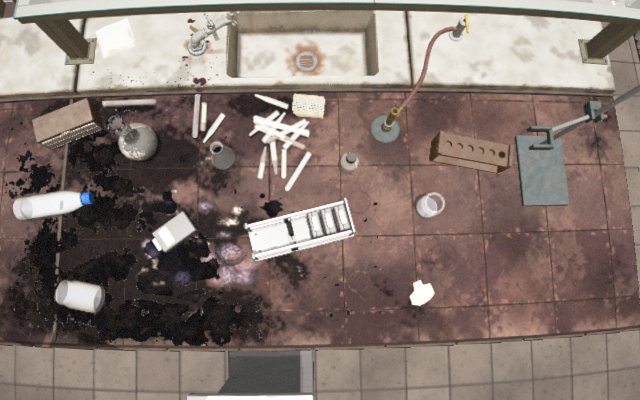

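View pics/scene0.png

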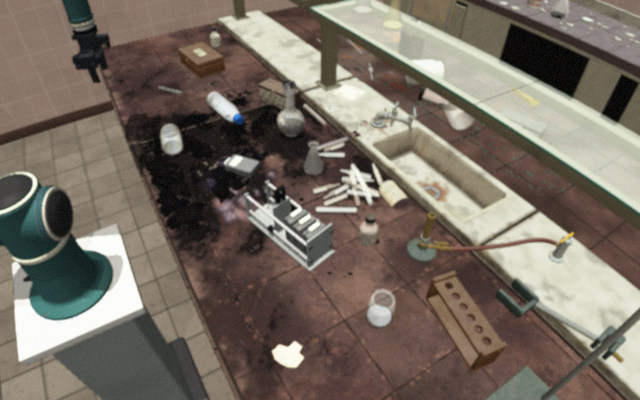

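Top: lying case at about (172,232), with its tab toward the dark smudge at lower left. The rack runs from (250,243) to (352,215), stop grip near (291,232), three cases at 312–345. The flask (222,155), bottle (349,160) and jar (430,205) are well off to the sides. Next is an enlarged crop.

```bash
cat > h.py <<'E'
import numpy as np, cv2, pickle
from scipy.spatial.transform import Rotation as R
def pose(c):
    if 'T_tool_cam' in c:
        s=c['s'];T=np.eye(4);T[:3,:3]=R.from_rotvec(s['tcp_rot']).as_matrix();T[:3,3]=s['tool_pos'];T=T@c['T_tool_cam'];return T[:3,:3],T[:3,3]
    return R.from_rotvec(c['orientation']).as_matrix(),np.array(c['position'])
def rays(c,uv):
    uv=np.atleast_2d(np.array(uv,float));K=c['intrinsics']
    d=(uv-[K[0,2],K[1,2]])/[K[0,0],K[1,1]];x=d.copy()
    for _ in range(30): x=d/(1+c['k1']*(x**2).sum(1,keepdims=True))
    return np.c_[x,np.ones(len(x))]
def plane(c,uv,z):
    M,p=pose(c);r=rays(c,uv)@M.T
    return p+r*((z-p[2])/r[:,2])[:,None]
def cloud(c):
    h,w=c['z_map'].shape;u,v=np.meshgrid(np.arange(w),np.arange(h))
    M,p=pose(c);r=rays(c,np.c_[u.ravel(),v.ravel()])*c['z_map'].ravel()[:,None]
    return (r@M.T+p).reshape(h,w,3)
def proj(c,P):
    M,p=pose(c);q=(np.atleast_2d(P)-p)@M;x=q[:,:2]/q[:,2:]
    x=x*(1+c['k1']*(x**2).sum(1,keepdims=True));K=c['intrinsics']
    return x*[K[0,0],K[1,1]]+[K[0,2],K[1,2]]
def tri(cs,uvs):
    A=np.zeros((3,3));b=np.zeros(3)
    for c,uv in zip(cs,uvs):
        M,p=pose(c);r=(rays(c,uv)@M.T)[0];r/=np.linalg.norm(r);Q=np.eye(3)-np.outer(r,r);A+=Q;b+=Q@p
    return np.linalg.solve(A,b)
def snap(manip,name,tag):
    s=manip.state();c=manip.capture(name);c['s']=s
    cv2.imwrite(f"pics/{tag}.png",c['image']);pickle.dump(c,open(f"{tag}.pkl","wb"));return c
E
python3 - <<'E'
from h import *
d=pickle.load(open("c0.pkl","rb"));t=d['top']
im=t['image'][170:290,130:370];cv2.imwrite("pics/topc.png",cv2.resize(im,None,fx=3.3,fy=3.3,interpolation=cv2.INTER_CUBIC))
C=cloud(t)
for n,uv in dict(case=(172,232),caseL=(160,240),floor=(130,330),grip=(291,232),c1=(345,215),jar=(430,205),flask=(222,155),bot=(349,160),rackL=(250,243)).items():
    print(n,np.round(C[uv[1],uv[0]],4))
s=cloud(d['scene']);print(np.round(s[165,240],4),np.round(s[300,150],3))
E
```

```text
case [0.5627 0.1941 0.0246]
caseL [0.5423 0.2246 0.0254]
floor [0.3125 0.3055 0.0028]
grip [ 0.5461 -0.1154  0.1577]
c1 [ 0.5897 -0.2432  0.1071]
jar [ 0.6252 -0.4792  0.0143]
flask [0.7515 0.0592 0.0727]
bot [ 0.7277 -0.2585  0.0969]
rackL [ 0.5344 -0.0047 -0.0007]
[0.557  0.1813 0.0246] [ 0.082  0.498 -0.847]
```

View pics/topc.png

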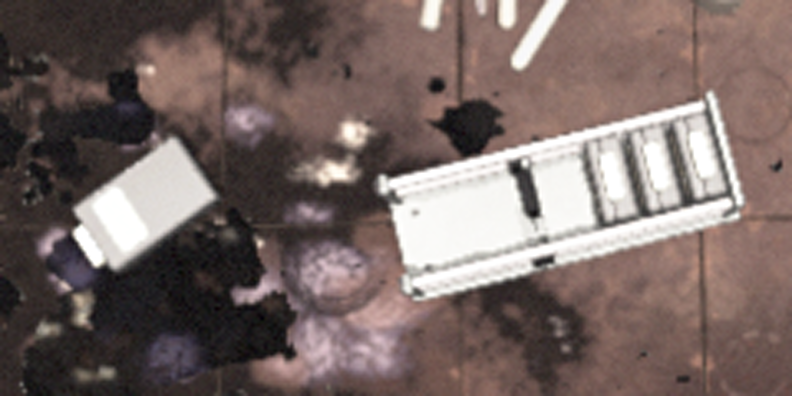

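Crop: the case body has corners near (172,138), (217,197), (118,270), (75,212), with its tab at (88,247), i.e. toward the robot and to the left. The rack's tops are at (385,185), (412,295), (742,210), (712,97). The stop grip is at (525,190) and the case tabs are at (612,173), (655,162), (702,152). I'll measure more closely with the wrist camera.

```bash
cat >> h.py <<'E'
def rotm(z,y):
    z=np.array(z,float)/np.linalg.norm(z);y=np.array(y,float);y=y-z*(y@z);y/=np.linalg.norm(y)
    return R.from_matrix(np.c_[np.cross(y,z),y,z]).as_rotvec()
def bestdown(manip,pos,y,z=(0,0,-1)):
    o=[]
    for s in (1,-1):
        r=rotm(z,s*np.array(y,float));q=manip.inverse_kinematics(pos,r)
        if q is not None: o.append((np.abs(q-np.array(manip.state()['joint_pos'])).max(),s,r,q))
    return sorted(o,key=lambda a:a[0])
E
python3 - <<'E'
from h import *
from cell import manip
t=pickle.load(open("c0.pkl","rb"))['top']
f=lambda p,z:plane(t,[(130+p[0]/3.3,170+p[1]/3.3)],z)[0]
a=[f((385,185),.095),f((412,293),.095),f((742,210),.105),f((712,97),.105)]
ctr=np.mean(a,0)[:2];y=((a[0]+a[1]-a[2]-a[3])[:2]);y/=np.linalg.norm(y)
k=[f(p,.026) for p in((172,138),(217,197),(118,270),(75,212))]
cc=np.mean(k,0)[:2];d=(k[2]+k[3]-k[0]-k[1])[:2];d/=np.linalg.norm(d)
print("rack",ctr,y,"case",cc,d,np.round(k,3))
for n,p,yy in(("k0",[*cc,.16],[-d[1],d[0],0]),("r0",[*ctr,.24],[*y,0])):
    for dx in (0,.08):
        pp=np.array(p)+[0,dx,0]
        o=bestdown(manip,pp,yy);print(n,[(x[1],np.round(x[3],2)) for x in o])
        manip.move_pose(pp,o[0][2]);manip.dwell(.2)
        snap(manip,"wrist",n+("b" if dx else "a"))
print(manip.state()['clock'])
E
```

```text
rack [ 0.55761699 -0.13682609] [-0.23466219  0.97207698] case [0.56294852 0.18831076] [-0.59853431  0.80109717] [[0.615 0.169 0.026]
 [0.568 0.132 0.026]
 [0.512 0.208 0.026]
 [0.557 0.244 0.026]]
k0 [(-1, array([ 0.28,  0.17,  1.86, -0.  ,  1.1 , -0.36]))]
k0 [(-1, array([ 0.4 ,  0.23,  1.8 , -0.  ,  1.12, -0.24]))]
r0 [(-1, array([-0.28,  0.07,  1.82, -0.  ,  1.25,  1.05])), (1, array([-0.28,  0.07,  1.82, -0.  ,  1.25, -2.09]))]
r0 [(-1, array([-0.15,  0.05,  1.85, -0.  ,  1.24,  1.19])), (1, array([-0.15,  0.05,  1.85, -0.  ,  1.24, -1.95]))]
5.45
```

Run:
```python
import cv2
a=cv2.imread("pics/r0a.png");cv2.imwrite("pics/v1.png",cv2.resize(a[60:340,100:520],None,fx=1.9,fy=1.9,interpolation=cv2.INTER_CUBIC))
b=cv2.imread("pics/k0a.png");cv2.imwrite("pics/v2.png",cv2.resize(b[60:340,140:540],None,fx=2,fy=2,interpolation=cv2.INTER_CUBIC))
```

```text
(no output)
```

View pics/v1.png

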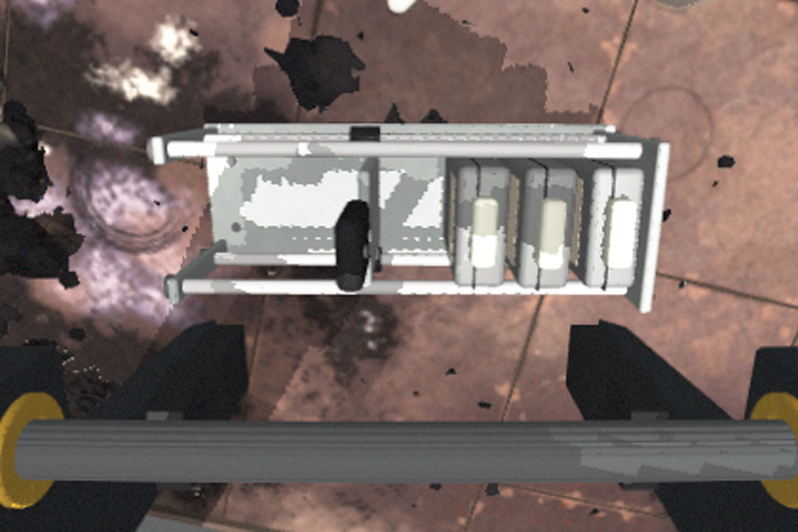

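View pics/v2.png

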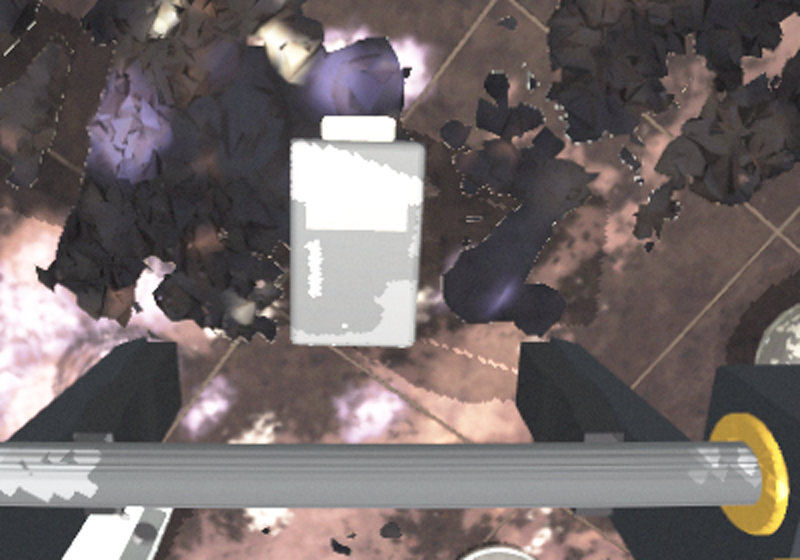

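Rack view: rods run along rows 150 and 287, grip at (352,245), tabs at (484,232), (553,235), (622,235), end plate at (650,225). Case view: body spans cols 291–425 and rows 140–347, tab at the top (358,128). Now I'll fit these to the depth clouds and check them with two-view triangulation.

Run:
```python
from h import *
L=lambda n:pickle.load(open(n+".pkl","rb"))
for n in("k0a","k0b"):
    C=cloud(L(n)).reshape(-1,3)
    m=(np.hypot(C[:,0]-.563,C[:,1]-.188)<.08)&(C[:,2]>.02)&(C[:,2]<.04)
    P=C[m];z=np.median(P[:,2]);P=P[np.abs(P[:,2]-z)<.003]
    h=cv2.minAreaRect((P[:,:2]*1000).astype(np.float32));print(n,z,h,np.degrees(np.arctan2(.801,-.5985)))
    fl=C[(np.hypot(C[:,0]-.563,C[:,1]-.188)<.12)&(C[:,2]<.012)];print("floor",np.median(fl[:,2]))
# triangulate case corners (crop v2 -> full) using k0a & find in k0b by projection check
a=L("k0a")
for p in((291,140),(425,142),(414,347),(291,345)): print("corner",np.round(plane(a,[(140+p[0]/2,60+p[1]/2)],.024)[0],4))
yd=np.array([-.23466,.97208]);xd=np.array([yd[1],-yd[0]]);o=np.array([.5576,-.1368])
for n in("r0a","r0b"):
    C=cloud(L(n)).reshape(-1,3);Q=np.c_[(C[:,:2]-o)@xd,(C[:,:2]-o)@yd,C[:,2]]
    I=(np.abs(Q[:,0])<.07)&(np.abs(Q[:,1])<.16)
    print(n)
    for s in(1,-1):
        m=I&(Q[:,2]>.080)&(Q[:,2]<.095)&(np.abs(Q[:,0]-s*.037)<.012)&(np.abs(Q[:,1])<.1)
        # top-of-rod ridge
        P=Q[m];P=P[P[:,2]>np.percentile(P[:,2],40)]
        v,c=np.polyfit(P[:,1],P[:,0],1);print(" rod",s,len(P),v,c,P[:,2].max(), [np.round(np.median(P[np.abs(P[:,1]-t)<.01,0]),4) if (np.abs(P[:,1]-t)<.01).any() else None for t in(-.09,-.05,0,.05,.09)])
    m=I&(Q[:,2]>.112)&(Q[:,2]<.122)&(np.abs(Q[:,0])<.03)&(Q[:,1]<-.01);P=Q[m];k=np.histogram(P[:,1],np.arange(-.13,0,.004));print(" tabs",k[0],np.median(P[:,2]),np.median(P[:,0]))
    m=I&(Q[:,2]>.150)&(Q[:,2]<.17);P=Q[m];print(" grip",len(P),np.percentile(P,[2,50,98],axis=0).round(4).tolist())
    m=I&(Q[:,2]>.102)&(Q[:,2]<.112)&(np.abs(Q[:,0])<.045);P=Q[m];k=np.histogram(P[:,1],np.arange(-.14,.1,.004));print(" tops",[(round(b,3),int(c)) for b,c in zip(k[1],k[0]) if c>5])
    m=I&(Q[:,2]<.012)&(Q[:,2]>.003)&(np.abs(Q[:,0])<.025);print(" base z",np.median(Q[m,2]))
```

```text
k0a 0.02470168033987058 ((565.6057739257812, 190.97842407226562), (61.063621520996094, 99.40233612060547), 35.340553283691406) 126.76675503986495
floor 0.0016823072216951562
k0b 0.02476922022886574 ((563.0767822265625, 194.470947265625), (61.03784942626953, 91.55213928222656), 35.901451110839844) 126.76675503986495
floor 0.0028712048775090537
corner [0.5125 0.2141 0.024 ]
corner [0.5614 0.2495 0.024 ]
corner [0.6191 0.1687 0.024 ]
corner [0.5699 0.1333 0.024 ]
r0a
 rod 1 1202 0.018604248186853287 0.04170841673589624 0.09490800615794437 [np.float64(0.0413), np.float64(0.042), np.float64(0.0429), np.float64(0.043), np.float64(0.0431)]
 rod -1 711 0.006149447814268646 -0.03147957941122006 0.08966834475879765 [np.float64(-0.0317), np.float64(-0.0317), np.float64(-0.0308), np.float64(-0.0315), np.float64(-0.0308)]
 tabs [  0   0   0   0   0  68 161 170  84   0   0   0   0  24 153 157 143   0
   0   0   0  12 148 162 149   0   0   0   0   0   0   0] 0.11539602308323244 0.005671094380032151
 grip 593 [[-0.0085, 0.0184, 0.151], [0.0066, 0.0239, 0.1561], [0.021, 0.0299, 0.1577]]
 tops [(np.fl
[... 1452 characters left out ...]
(-0.116), 40), (np.float64(-0.112), 98), (np.float64(-0.108), 88), (np.float64(-0.104), 108), (np.float64(-0.1), 304), (np.float64(-0.096), 275), (np.float64(-0.092), 204), (np.float64(-0.084), 50), (np.float64(-0.08), 99), (np.float64(-0.076), 101), (np.float64(-0.072), 101), (np.float64(-0.068), 146), (np.float64(-0.064), 332), (np.float64(-0.06), 280), (np.float64(-0.056), 10), (np.float64(-0.052), 30), (np.float64(-0.048), 132), (np.float64(-0.044), 103), (np.float64(-0.04), 106), (np.float64(-0.036), 123), (np.float64(-0.032), 317), (np.float64(-0.028), 280), (np.float64(-0.024), 12), (np.float64(0.016), 24), (np.float64(0.02), 73), (np.float64(0.024), 32)]
 base z 0.0048396975944530185
```

```bash
cat >> h.py <<'E'
_yd=np.array([-.23466,.97208,0]);_xd=np.array([.97208,.23466,0])
RY=_yd+.012*_xd;RY/=np.linalg.norm(RY);RX=np.array([RY[1],-RY[0],0])
RO=np.array([.5576,-.1368,0])+.0054*_xd
def rk(x,y,z): return RO+RX*x+RY*y+np.array([0,0,z])
RD=rotm([0,0,-1],-RY)   # tool down, closing along the row
def st(manip,t=''):
    s=manip.state();f=np.array(s['contact_force']);p=s['tool_pos']-RO
    print(t,'t%.1f'%s['clock'],'rack xyz',np.round([p@RX,p@RY,p[2]],4),'F',np.round([f@RX,f@RY,f[2]],1),'w %.4f g %.1f'%(s['gripper_width'],s['grasp_force']));return f
E
python3 - <<'E'
from h import *
from cell import manip
manip.set_gripper(.044,20)
manip.move_pose(rk(0.001,.0245,.2),RD)
manip.move_linear(rk(0.001,.0245,.127),.12);st(manip,'down')
manip.set_gripper(0,20);f0=st(manip,'pinch')
y=.0245
manip.move_linear(rk(0.001,-.012,.127),.06);st(manip)
for y in(-.018,-.021,-.0235):
    manip.move_linear(rk(0.001,y,.127),.04);f=st(manip)
    if abs((f-f0)@RY)>15: break
E
```

```text
down t7.4 rack xyz [0.0018 0.0245 0.1278] F [ 0.3 -0.  -0.3] w 0.0441 g 0.0
pinch t8.0 rack xyz [0.0012 0.0244 0.1274] F [-0.2  0.5  2.4] w 0.0119 g 20.0
 t8.7 rack xyz [ 0.0016 -0.0135  0.1274] F [ 2.1 -1.3  2.6] w 0.0120 g 20.0
 t9.0 rack xyz [ 0.0016 -0.0182  0.1273] F [3.1 0.1 4.6] w 0.0115 g 20.0
 t9.3 rack xyz [ 0.0016 -0.0208  0.1274] F [4.4 2.6 4.2] w 0.0122 g 20.0
 t9.5 rack xyz [ 0.0017 -0.0233  0.1274] F [5.  1.8 4.6] w 0.0120 g 20.0
```

Run:
```python
from h import *
from cell import manip
for y,v in((.03,.08),(.09,.08),(.106,.06),(.111,.04)):
    manip.move_linear(rk(0.001,y,.127),v);f=st(manip)
    if abs(f@RY)>15: break
manip.set_gripper(.044,20);st(manip,'open')
manip.move_linear(rk(0.001,.09,.26),.2)
manip.move_pose(rk(0,0.02,.24),RD);manip.dwell(.2);snap(manip,"wrist","r1");st(manip)
```

```text
t10.3 rack xyz [0.0011 0.0309 0.1274] F [2.9 0.5 5.6] w 0.0117 g 20.0
 t11.2 rack xyz [0.0004 0.0909 0.1273] F [0.5 0.4 7.5] w 0.0118 g 20.0
 t11.6 rack xyz [0.0002 0.107  0.1273] F [0.8 1.8 8.3] w 0.0119 g 20.0
 t11.9 rack xyz [0.0002 0.1116 0.1273] F [ 1.2 -0.5  8.3] w 0.0121 g 20.0
open t12.6 rack xyz [0.0008 0.111  0.1268] F [-1.1  1.  -0.8] w 0.0439 g 0.0
 t14.0 rack xyz [2.00e-04 2.09e-02 2.40e-01] F [ 0.1 -0.3  0.4] w 0.0438 g 0.0
```

Run:
```python
from h import *
for n in("r0a","r0b","r1"):
    c=pickle.load(open(n+".pkl","rb"));C=cloud(c);D=C-RO;q=np.stack([D@_xd,D@_yd,C[...,2]],-1)
    r=[]
    for s in(1,-1):
        m=(q[...,2]>.077)&(q[...,2]<.094)&(np.abs(q[...,0]-s*.037)<.010)
        uv=[]
        for u in range(640):
            v=np.nonzero(m[:,u])[0]
            if len(v)>=4 and abs(q[v[len(v)//2],u,1])<.11 and np.ptp(v)<14: uv.append((u,v.mean()))
        P=plane(c,uv,.085)-RO;P=np.c_[P@_xd,P@_yd]
        for _ in range(4):
            v,k=np.polyfit(P[:,1],P[:,0],1);e=P[:,0]-v*P[:,1]-k;P=P[np.abs(e)<max(2*e.std(),.0004)]
        r.append((len(P),round(v,4),round(k,4)))
    m=(q[...,2]>.15)&(np.abs(q[...,0])<.04)&(q[...,2]<.17)&(np.abs(q[...,1])<.14);print(n,r,'grip',np.median(q[m],0).round(4))
    t=(q[...,2]>.111)&(q[...,2]<.122)&(np.abs(q[...,0])<.025)&(q[...,1]<0)&(q[...,1]>-.115);l,lab,_,ce=cv2.connectedComponentsWithStats(t.astype(np.uint8))
    for i in range(1,l):
        if (lab==i).sum()>80: print('  tab',((q[lab==i].min(0)+q[lab==i].max(0))/2).round(4),np.ptp(q[lab==i],axis=0).round(4))
    m=(q[...,2]>.1)&(q[...,2]<.113)&(np.abs(q[...,0])<.044)&(q[...,1]<-.09);l,lab,st_,ce=cv2.connectedComponentsWithStats(m.astype(np.uint8))
    m=(q[...,2]>.1)&(q[...,2]<.113)&(np.abs(np.abs(q[...,0])-.039)<.005)&(q[...,1]<-.09);print('  plate',np.percentile(q[m][:,1],[5,50,95]).round(4))
```

```text
Traceback (most recent call last):
NameError: name '_xd' is not defined
```

```bash
sed -i 's/_yd/YD/g;s/_xd/XD/g' h.py
cat > fit.py <<'E'
import sys
from h import *
for n in sys.argv[1:]:
    c=pickle.load(open(n+".pkl","rb"));C=cloud(c);D=C-RO;q=np.stack([D@XD,D@YD,C[...,2]],-1)
    r=[]
    for s in(1,-1):
        m=(q[...,2]>.077)&(q[...,2]<.094)&(np.abs(q[...,0]-s*.037)<.010)
        uv=[]
        for u in range(640):
            v=np.nonzero(m[:,u])[0]
            if len(v)>=4 and abs(q[v[len(v)//2],u,1])<.11 and np.ptp(v)<14: uv.append((u,v.mean()))
        P=plane(c,uv,.085)-RO;P=np.c_[P@XD,P@YD]
        for _ in range(4):
            v,k=np.polyfit(P[:,1],P[:,0],1);e=P[:,0]-v*P[:,1]-k;P=P[np.abs(e)<max(2*e.std(),.0004)]
        r.append((len(P),round(v,4),round(k,4)))
    m=(q[...,2]>.15)&(np.abs(q[...,0])<.04)&(q[...,2]<.17)&(np.abs(q[...,1])<.14);print(n,r,'grip',np.median(q[m],0).round(4))
    t=(q[...,2]>.111)&(q[...,2]<.122)&(np.abs(q[...,0])<.025)&(q[...,1]<0.02)&(q[...,1]>-.115);l,lab,_,ce=cv2.connectedComponentsWithStats(t.astype(np.uint8))
    for i in range(1,l):
        if (lab==i).sum()>80: print('  tab',((q[lab==i].min(0)+q[lab==i].max(0))/2).round(4),np.ptp(q[lab==i],axis=0).round(4))
    m=(q[...,2]>.1)&(q[...,2]<.113)&(np.abs(np.abs(q[...,0])-.039)<.005)&(q[...,1]<-.09);print('  plate',np.percentile(q[m][:,1],[5,50,95]).round(4))
E
python3 fit.py r0a r0b r1
```

```text
r0a [(197, np.float64(0.0101), np.float64(0.0368)), (153, np.float64(0.0094), np.float64(-0.0371))] grip [0.0012 0.0239 0.1561]
  tab [ 0.0003 -0.0363  0.1143] [0.0335 0.0122 0.0066]
  tab [-0.0008 -0.069   0.1144] [0.0341 0.0125 0.0069]
  tab [-0.0009 -0.1025  0.1145] [0.0342 0.0123 0.0066]
  plate [-0.1234 -0.1197 -0.1181]
r0b [(184, np.float64(0.0116), np.float64(0.037)), (102, np.float64(0.0087), np.float64(-0.0374))] grip [0.0018 0.0253 0.1561]
  tab [ 0.0006 -0.0368  0.1143] [0.033  0.0129 0.0065]
  tab [-0.0005 -0.0685  0.1143] [0.0335 0.0122 0.0066]
  tab [-0.0006 -0.1019  0.1144] [0.034  0.0122 0.0066]
  plate [-0.1225 -0.1194 -0.118 ]
r1 [(190, np.float64(0.0106), np.float64(0.0368)), (172, np.float64(0.0118), np.float64(-0.0371))] grip [0.0018 0.109  0.1559]
  tab [ 0.0006 -0.0426  0.1144] [0.0327 0.0124 0.0068]
  tab [-0.0004 -0.0691  0.1144] [0.0336 0.0126 0.0066]
  tab [-0.     -0.1021  0.1145] [0.0329 0.0114 0.0069]
  plate [-0.1233 -0.1195 -0.1178]
```

```bash
cat > g.py <<'E'
from h import *
up=np.array([0,0,1.]);d=np.array([np.cos(np.radians(125.4)),np.sin(np.radians(125.4)),0])
cc=np.array([.5658,.1912,.013])
Rc=np.c_[np.cross(up,d),up,d]
def plan(tilt,s,P,ang,dz):
    t=np.radians(tilt);tz=-np.cos(t)*up-np.sin(t)*d
    ty=s*Rc[:,0];Rg=np.c_[np.cross(ty,tz),ty,tz]
    tcp=cc+.010*d;tcp[2]=.009
    h=np.array([np.cos(ang),np.sin(ang),0]);Rf=np.c_[np.cross(-h,up),-h,up]
    W=Rf@Rc.T;cf=np.array([*P,.05+dz])
    return tcp,R.from_matrix(Rg).as_rotvec(),cf+W@(tcp-cc),R.from_matrix(W@Rg).as_rotvec()
E
python3 - <<'E'
from g import *
from cell import manip
for tilt in(20,30,40):
  for s in(1,-1):
    a=plan(tilt,s,(.6,.2),0,0);q=manip.inverse_kinematics(a[0],a[1]);print(tilt,s,None if q is None else np.round(q,2))
    for r in(.55,.62,.7):
      for b in(.1,.3,.5):
        for off in(-.4,0,.4):
          a=plan(tilt,s,(r*np.cos(b),r*np.sin(b)),b+off,0);q2=manip.inverse_kinematics(a[2],a[3])
          if q is not None and q2 is not None: print('   ',r,b,off,np.round(q2,2))
E
```

```text
20 1 None
20 -1 [ 0.5   0.35  2.01 -0.49  0.8   0.23]
    0.62 0.1 -0.4 [ 0.39  0.4   2.47  3.92  1.02 -1.77]
    0.62 0.1 0 [ 0.02  0.37  2.56  3.05  1.01 -1.55]
    0.62 0.1 0.4 [-0.33  0.4   2.47  2.22  1.05 -1.34]
    0.62 0.3 -0.4 [ 0.59  0.4   2.47  3.92  1.02 -1.77]
    0.62 0.3 0 [ 0.22  0.37  2.56  3.05  1.01 -1.55]
    0.62 0.3 0.4 [-0.13  0.4   2.47  2.22  1.05 -1.34]
    0.62 0.5 -0.4 [ 0.79  0.4   2.47  3.92  1.02 -1.77]
    0.62 0.5 0 [ 0.42  0.37  2.56  3.05  1.01 -1.55]
    0.62 0.5 0.4 [ 0.07  0.4   2.47  2.22  1.05 -1.34]
    0.7 0.1 -0.4 [ 0.33  0.47  2.32  3.9   0.95 -1.83]
    0.7 0.1 0 [ 0.04  0.43  2.4   3.06  0.92 -1.55]
    0.7 0.1 0.4 [-0.25  0.47  2.32  2.26  0.98 -1.28]
    0.7 0.3 -0.4 [ 0.53  0.47  2.32  3.9   0.95 -1.83]
    0.7 0.3 0 [ 0.24  0.43  2.4   3.06  0.92 -1.55]
    0.7 0.3 0.4 [-0.05  0.47  2.32  2.26  0.98 -1.28]
    0.7 0.5 -0.4 [ 0.73  0.47  2.32  3.9   0.95 -1.83]
    0.7 0.5 0 [ 0.44  0.43  2.4   3.06  0.92 -1.55]
    0.7 0.5 0.4 [ 0.15  0.47  2.32  2.26  0.98 -1.28]
30 1 None
30 -1 [ 0.59  0.39  2.02 -0.72  0.86  0.49]
    0.62 0.1 -0.4
[... 2846 characters left out ...]
   0.62 0.3 0.4 [-0.02  0.18  2.39  1.84  0.55 -0.82]
    0.62 0.5 -0.4 [ 0.69  0.18  2.39  4.3   0.49 -2.27]
    0.62 0.5 0 [ 0.43  0.13  2.46  2.97  0.32 -1.45]
    0.62 0.5 0.4 [ 0.18  0.18  2.39  1.84  0.55 -0.82]
    0.7 0.1 -0.4 [ 0.26  0.29  2.23  4.34  0.45 -2.35]
    0.7 0.1 0 [ 0.04  0.25  2.3   2.98  0.28 -1.46]
    0.7 0.1 0.4 [-0.16  0.29  2.23  1.82  0.51 -0.75]
    0.7 0.3 -0.4 [ 0.46  0.29  2.23  4.34  0.45 -2.35]
    0.7 0.3 0 [ 0.24  0.25  2.3   2.98  0.28 -1.46]
    0.7 0.3 0.4 [ 0.04  0.29  2.23  1.82  0.51 -0.75]
    0.7 0.5 -0.4 [ 0.66  0.29  2.23  4.34  0.45 -2.35]
    0.7 0.5 0 [ 0.44  0.25  2.3   2.98  0.28 -1.46]
    0.7 0.5 0.4 [ 0.24  0.29  2.23  1.82  0.51 -0.75]
```

Run:
```python
from g import *
from cell import manip
o=[]
for tilt in(20,30,40):
  s=-1
  a=plan(tilt,s,(.6,.2),0,0);q=manip.inverse_kinematics(a[0],a[1])
  for r in(.45,.5,.55,.6,.65,.7):
      for b in(.3,.45,.6,.75):
        for ang in np.arange(-3,3.2,.3):
          a=plan(tilt,s,(r*np.cos(b),r*np.sin(b)),ang,0);q2=manip.inverse_kinematics(a[2],a[3])
          if q2 is not None: o.append((np.abs(q2-q).max(),tilt,r,b,round(ang,2),np.round(q2,2)))
o.sort(key=lambda x:x[0])
for x in o[:200:8]: print(x)
```

```text
(np.float64(1.2140716999390282), 20, 0.7, 0.3, np.float64(2.4), array([-0.03,  1.05,  1.15,  0.72,  1.96, -0.97]))
(np.float64(1.2865358336789439), 20, 0.6, 0.45, np.float64(2.4), array([ 0.03,  0.85,  1.53,  0.73,  1.79, -1.06]))
(np.float64(1.3161751781664068), 20, 0.6, 0.3, np.float64(2.4), array([-0.08,  0.9 ,  1.44,  0.65,  1.87, -1.09]))
(np.float64(1.3500477504099382), 20, 0.7, 0.3, np.float64(2.7), array([ 0.05,  1.15,  0.95,  0.56,  2.15, -1.06]))
(np.float64(1.3673770168304729), 20, 0.5, 0.45, np.float64(2.1), array([-0.13,  0.66,  1.93,  0.84,  1.59, -1.14]))
(np.float64(1.392612412251121), 20, 0.5, 0.45, np.float64(2.4), array([-0.03,  0.74,  1.76,  0.67,  1.72, -1.16]))
(np.float64(1.4167744443492754), 20, 0.65, 0.75, np.float64(-3.0), array([ 0.53,  1.09,  1.06,  0.43,  2.14, -1.19]))
(np.float64(1.4208608281198702), 20, 0.45, 0.3, np.float64(1.8), array([-0.38,  0.57,  2.1 ,  0.88,  1.51, -1.19]))
(np.float64(1.433271802125876), 30, 0.7, 0.75, np.float64(2.7), array([ 0.4 ,  0.9 ,  1.32,  0.71,  1.73, -0.92]))
(np.float64(1.4566661207443383), 20, 0.55, 0.3, np.float64(
[... 1096 characters left out ...]
5]))
(np.float64(1.5903719409579424), 30, 0.7, 0.45, np.float64(2.1), array([ 0.04,  0.79,  1.53,  0.87,  1.53, -0.86]))
(np.float64(1.5969802889857876), 40, 0.65, 0.3, np.float64(2.1), array([-0.07,  0.68,  1.6 ,  0.69,  1.48, -0.89]))
(np.float64(1.6065080997493644), 20, 0.5, 0.6, np.float64(-3.0), array([ 0.39,  0.88,  1.47,  0.26,  1.99, -1.38]))
(np.float64(1.6132997171909276), 30, 0.5, 0.45, np.float64(2.4), array([-0.01,  0.63,  1.81,  0.62,  1.6 , -1.13]))
(np.float64(1.6278952202484922), 20, 0.6, 0.75, np.float64(-2.7), array([ 0.62,  1.05,  1.14,  0.2 ,  2.16, -1.4 ]))
(np.float64(1.641745480804273), 20, 0.7, 0.45, np.float64(1.8), array([-0.04,  0.76,  1.72,  1.15,  1.46, -0.93]))
```

Run:
```python
from g import *
from cell import manip
C=cloud(pickle.load(open("c0.pkl","rb"))['top']).reshape(-1,3)
for p in((.454,.31),(.48,.27),(.5,.25),(.46,.24)):
    m=np.hypot(*(C[:,:2]-p).T)<.09;z=C[m,2];print(p,m.sum(),np.percentile(z,[1,50,90,97,100]).round(4))
t=C[(C[:,2]>.05)&(C[:,0]>.3)&(C[:,0]<.9)&(C[:,1]>.03)&(C[:,1]<.5)]
g=np.unique((t[:,:2]/.04).round().astype(int),axis=0)*.04;print([(a.round(2).tolist(),round(t[np.abs(t[:,:2]-a).max(1)<.02][:,2].max(),2)) for a in g])
for p in((.454,.31),(.48,.27)):
  for ang in(2.1,2.4,2.7):
    a=plan(30,-1,p,ang,.001);q=manip.inverse_kinematics(a[2],a[3]);print(p,ang,q if q is None else np.round(q,2),np.round(a[2],3), manip.inverse_kinematics(a[2]+[0,0,.1],a[3]) is not None)
```

```text
(0.454, 0.31) 3760 [-0.0041  0.0046  0.0129  0.0467  0.0729]
(0.48, 0.27) 3595 [-0.0041  0.005   0.014   0.0251  0.0313]
(0.5, 0.25) 3579 [-0.0039  0.0065  0.0242  0.0273  0.0318]
(0.46, 0.24) 3664 [-0.0038  0.0062  0.0146  0.0245  0.0313]
[([0.36, 0.36], np.float64(0.07)), ([0.36, 0.4], np.float64(0.07)), ([0.36, 0.44], np.float64(0.07)), ([0.36, 0.48], np.float64(0.05)), ([0.4, 0.36], np.float64(0.07)), ([0.4, 0.4], np.float64(0.08)), ([0.4, 0.44], np.float64(0.08)), ([0.4, 0.48], np.float64(0.07)), ([0.44, 0.36], np.float64(0.06)), ([0.44, 0.4], np.float64(0.07)), ([0.44, 0.44], np.float64(0.07)), ([0.44, 0.48], np.float64(0.07)), ([0.6, 0.48], np.float64(0.05)), ([0.64, 0.44], np.float64(0.06)), ([0.64, 0.48], np.float64(0.06)), ([0.68, 0.44], np.float64(0.05)), ([0.68, 0.48], np.float64(0.06)), ([0.76, 0.04], np.float64(0.1)), ([0.76, 0.08], np.float64(0.11)), ([0.76, 0.24], np.float64(0.08)), ([0.76, 0.28], np.float64(0.2)), ([0.76, 0.32], np.float64(0.09)), ([0.8, 0.08], np.float64(0.06)), ([0.8, 0.24], np.float64(0.09)), ([0.8, 0.28], np.float64(0.2)), ([0.8, 0.32], np.float64(0.2)), ([0.84, 0.24], np.float64(0.08)), ([0.84, 0.28], np.float64(0.2)), ([0.84, 0.32], np.float64(0.08)), ([0.84, 0.4], np.float64(0.08)), ([0.84, 0.44], np.float64(0.08)), ([0.84, 0.48], np.float64(0.08)), ([0.88, 0.4], np.float64(0.08)), ([0.88, 0.44], np.float64(0.08)), ([0.88, 0.48], np.float64(0.08))]
(0.454, 0.31) 2.1 [ 0.06  0.55  1.95  0.9   1.4  -1.01] [0.452 0.313 0.061] True
(0.454, 0.31) 2.4 [ 0.13  0.65  1.78  0.73  1.56 -1.05] [0.451 0.313 0.061] True
(0.454, 0.31) 2.7 [ 0.22  0.73  1.63  0.57  1.7  -1.12] [0.45  0.312 0.061] True
(0.48, 0.27) 2.1 [-0.01  0.58  1.9   0.85  1.45 -1.01] [0.478 0.273 0.061] True
(0.48, 0.27) 2.4 [ 0.07  0.67  1.73  0.68  1.6  -1.06] [0.477 0.273 0.061] True
(0.48, 0.27) 2.7 [ 0.16  0.75  1.59  0.52  1.74 -1.14] [0.476 0.272 0.061] True
```

```bash
cat > run1.py <<'E'
from g import *
from cell import manip
a=plan(30,-1,(.50,.24),2.4,.0015)
tz=R.from_rotvec(a[1]).as_matrix()[:,2]
manip.set_gripper(.088,30)
manip.move_pose(a[0]-.12*tz,a[1]);manip.move_linear(a[0],.1);st(manip,'at case')
manip.set_gripper(0,35);st(manip,'grip')
manip.move_linear(a[0]+[0,0,.11],.15);st(manip,'lift')
manip.move_pose(a[2]+[0,0,.09],a[3]);manip.dwell(.2);st(manip,'over')
snap(manip,'top','t2');snap(manip,'scene','s2')
E
python3 run1.py
python3 - <<'E'
import cv2,numpy as np
a=cv2.imread("pics/t2.png")[130:320,80:300];b=cv2.imread("pics/s2.png")[60:250,140:360]
cv2.imwrite("pics/v3.png",cv2.resize(np.vstack([a,b]),None,fx=1.57,fy=1.57,interpolation=cv2.INTER_CUBIC))
E
```

```text
at case t17.6 rack xyz [0.0725 0.3276 0.0097] F [ 0.3 -0.5 -0.2] w 0.0879 g 0.0
grip t18.1 rack xyz [0.072  0.3273 0.0092] F [-1.4  0.5  2.1] w 0.0616 g 35.0
lift t19.0 rack xyz [0.071  0.3268 0.1179] F [-0.8 -0.2 -1.4] w 0.0615 g 35.0
over t20.4 rack xyz [0.0196 0.3844 0.1516] F [ 0.   0.1 -1.7] w 0.0616 g 35.0
```

View pics/v3.png

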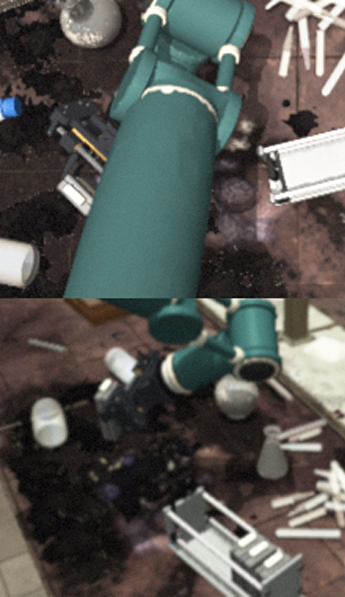

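The case is held upright (about (105,410) in the lower half) and clear of the round flask. Now I'll lower it to contact, release, back off and look from above.

```bash
cat > run2.py <<'E'
from g import *
from cell import manip
a=plan(30,-1,(.50,.24),2.4,0)
h=np.array([np.cos(2.4),np.sin(2.4),0]);tz=R.from_rotvec(a[3]).as_matrix()[:,2]
f0=st(manip,'start')
manip.move_linear(a[2]+[0,0,.003],.1);st(manip,'low')
for dz in(.002,.001,0,-.001,-.002,-.003):
    manip.move_linear(a[2]+[0,0,dz],.03);f=st(manip,dz)
    if f[2]-f0[2]>4: break
manip.set_gripper(.088,20);st(manip,'rel')
p=manip.state()['tool_pos']
manip.move_linear(p-.13*tz,.2)
P=np.array([.50,.24,.24])
o=bestdown(manip,P,h);print([(x[1],np.round(x[3],2)) for x in o])
manip.move_pose(P,o[0][2]);manip.dwell(.2);snap(manip,'wrist','w3');st(manip)
E
python3 run2.py
python3 - <<'E'
import cv2
b=cv2.imread("pics/w3.png");cv2.imwrite("pics/v4.png",cv2.resize(b[60:340,140:540],None,fx=2,fy=2,interpolation=cv2.INTER_CUBIC))
E
```

```text
start t20.5 rack xyz [0.0198 0.3842 0.1517] F [-0.3  0.1 -1.8] w 0.0614 g 35.0
low t21.6 rack xyz [0.0207 0.3834 0.0635] F [ 0.5  0.  -1. ] w 0.0615 g 35.0
0.002 t21.8 rack xyz [0.0205 0.3833 0.0625] F [ 0.1  0.4 -1.7] w 0.0622 g 35.0
0.001 t22.1 rack xyz [0.0202 0.3834 0.0611] F [ 0.3 -0.2 -1.2] w 0.0619 g 35.0
0 t22.3 rack xyz [0.0201 0.3834 0.0599] F [ 0.8  0.  -1.9] w 0.0620 g 35.0
-0.001 t22.6 rack xyz [0.0202 0.3833 0.0598] F [-1.5 -0.6  4.9] w 0.0618 g 35.0
rel t23.1 rack xyz [0.0202 0.3834 0.0589] F [-1.  -0.3  0.4] w 0.0882 g 0.0
[(1, array([ 0.4 ,  0.04,  1.86, -0.  ,  1.24, -2.  ])), (-1, array([ 0.4 ,  0.04,  1.86, -0.  ,  1.24,  1.14]))]
 t25.1 rack xyz [0.0226 0.3789 0.2378] F [ 0.3  0.1 -0.3] w 0.0879 g 0.0
```

View pics/v4.png

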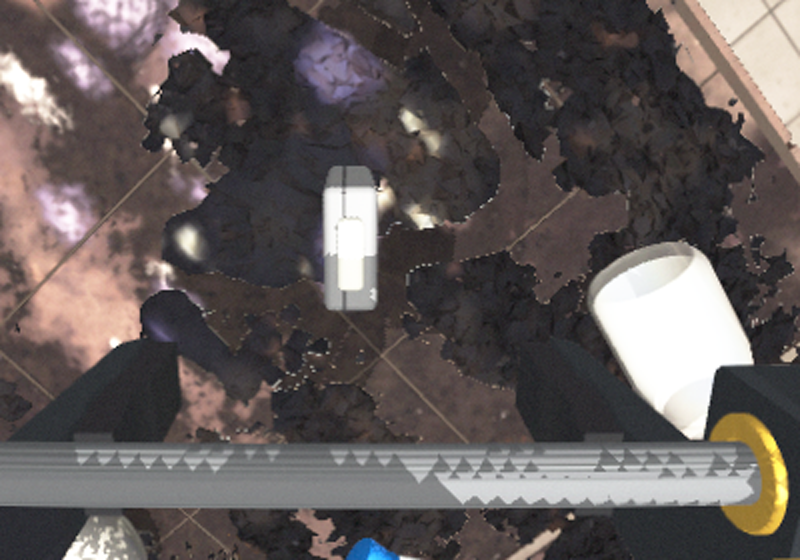

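The case stands alone: tab at (350,253), body cols 323–377, rows 167–310. Now I'll measure it and regrasp from above across its thickness.

```bash
cat > run3.py <<'E'
from g import *
c=pickle.load(open('w3.pkl','rb'));C=cloud(c);s=c['s'];M=R.from_rotvec(s['tcp_rot']).as_matrix();p=s['tool_pos']
q=(C-p)@M
near=np.hypot(C[...,0]-.5,C[...,1]-.24)<.07
def comp(m):
    n,l,stt,_=cv2.connectedComponentsWithStats(m.astype(np.uint8));i=1+np.argmax(stt[1:,4]);k=q[l==i];r=cv2.minAreaRect((k[:,:2]*1000).astype(np.float32))
    print(len(k),'minmax mid',((k.min(0)+k.max(0))/2*1000).round(2),'size',(np.ptp(k,axis=0)*1000).round(1),'rect',np.round(r[0],2),np.round(r[1],1),round(r[2],1),'z',np.median(C[l==i][:,2]).round(4))
comp(near&(C[...,2]>.105)&(C[...,2]<.12))
comp(near&(C[...,2]>.09)&(C[...,2]<.102))
comp(near&(C[...,2]>.06)&(C[...,2]<.102))
print(p,M.round(4).tolist())
E
python3 run3.py
```

```text
444 minmax mid [ -1.2   -0.24 128.99] size [34.4 12.   6.7] rect [-1.21 -0.28] [34.3 12. ] 0.4 z 0.1092
1224 minmax mid [ -0.89  -0.26 141.06] size [62.1 26.  10.5] rect [-0.92 -0.3 ] [62.1 25.9] 0.7 z 0.0983
1319 minmax mid [ -0.89  -0.26 156.69] size [62.1 26.  41.8] rect [-0.9  -0.27] [62.1 26. ] 0.2 z 0.0982
[0.50021822 0.23881306 0.23749304] [[-0.6776, -0.7354, -0.0045], [-0.7354, 0.6776, -0.0016], [0.0043, 0.0022, -1.0]]
```

```bash
cat >> h.py <<'E'
def goto(manip,p,rate=.15,rot=None,n=2):
    """linear move, then re-command to remove the steady position error"""
    p=np.array(p,float);cmd=p.copy();manip.move_linear(cmd,rate,rot)
    for _ in range(n):
        manip.dwell(.1);cmd=cmd+p-manip.state()['tool_pos'];manip.move_linear(cmd,.05)
    return cmd-p
E
cat > run4.py <<'E'
from g import *
from cell import manip
c=pickle.load(open('w3.pkl','rb'));s=c['s'];M=R.from_rotvec(s['tcp_rot']).as_matrix()
h=np.array([np.cos(2.4),np.sin(2.4),0]);rot=rotm([0,0,-1],h)
T=s['tool_pos']+M@np.array([-.0010,-.0003,.14]);print('case',T)
manip.set_gripper(.052,20)
b=goto(manip,[T[0],T[1],.15],.15,rot);print('corr',b.round(4))
manip.move_linear(np.array([T[0],T[1],.074])+b,.1);st(manip,'down');print(manip.state()['tool_pos']-T)
manip.set_gripper(0,25);f=st(manip,'grip');print(manip.state()['tool_pos']-T)
manip.move_linear(np.array([T[0],T[1],.25])+b,.2);st(manip,'lift')
manip.move_pose(rk(0,.005,.25),RD);manip.dwell(.1);st(manip)
b=goto(manip,rk(-.0001,.005,.215),.15);print('corr',b.round(4));st(manip,'hover')
np.save('b.npy',b)
snap(manip,'scene','s4');snap(manip,'top','t4');snap(manip,'wrist','w4')
E
python3 run4.py
python3 - <<'E'
import cv2,numpy as np
b=cv2.imread("pics/w4.png")[40:300,100:540]
c=cv2.imread("pics/s4.png")[120:290,200:360]
c=cv2.resize(c,(245,260),interpolation=cv2.INTER_CUBIC)
cv2.imwrite("pics/v5.png",cv2.resize(np.hstack([b,c]),None,fx=1.16,fy=1.16,interpolation=cv2.INTER_CUBIC))
E
```

```text
case [0.5004839  0.23911864 0.09748973]
corr [-0.0001 -0.0001 -0.0004]
down t28.1 rack xyz [0.0232 0.3792 0.0742] F [0.6 0.3 0.7] w 0.0517 g 0.0
[ 0.00043166  0.00012617 -0.02331588]
grip t28.6 rack xyz [0.0229 0.3791 0.0741] F [-0.2 -0.   2.5] w 0.0261 g 24.9
[ 1.71159544e-04  3.62519484e-05 -2.33770402e-02]
lift t29.7 rack xyz [0.0216 0.3789 0.248 ] F [-1.   0.3 -1.5] w 0.0255 g 24.9
 t32.4 rack xyz [1.0e-04 5.3e-03 2.5e-01] F [-0.  -0.1 -1.2] w 0.0256 g 24.9
corr [-0.0002  0.0001 -0.0005]
hover t33.4 rack xyz [-2.000e-04  5.100e-03  2.146e-01] F [-0.3 -0.4 -1.6] w 0.0258 g 24.9
```

View pics/v5.png

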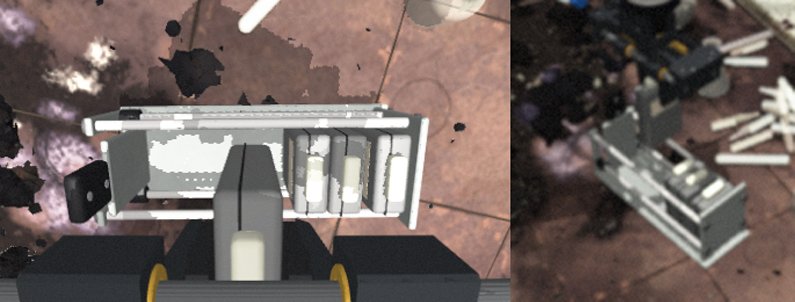

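Wrist view: the held case is over the open gap. Row of three at (312,180), (352,180), (397,180), stop back at left (85,190). Now I'll lower it with force checks.

```bash
cat > run5.py <<'E'
from g import *
from cell import manip
b=np.load('b.npy')
f0=st(manip,'s')
ok=True
for z in(.165,.155,.145,.13,.115,.1,.09,.084,.082,.081,.080,.079,.078):
    manip.move_linear(rk(-.0001,.005,z)+b,.06 if z>.085 else .03);f=st(manip,z)
    if np.abs(f-f0)[2]>5 or np.linalg.norm((f-f0)[:2])>8:
        break
E
python3 run5.py
```

```text
s t33.6 rack xyz [-0.0003  0.0051  0.2145] F [-0.3  0.1 -1.9] w 0.0256 g 24.9
0.165 t34.6 rack xyz [0.     0.0049 0.1649] F [ 0.2  0.1 -1.5] w 0.0260 g 24.9
0.155 t34.9 rack xyz [-0.0008  0.0054  0.1538] F [-0.1  0.4 -0.9] w 0.0256 g 24.9
0.145 t35.2 rack xyz [-0.0008  0.0054  0.1436] F [-0.1 -0.5 -1.5] w 0.0260 g 24.9
0.13 t35.6 rack xyz [-0.0009  0.0054  0.1286] F [-0.2 -0.2 -1.4] w 0.0258 g 24.9
0.115 t36.0 rack xyz [-0.0008  0.0054  0.1137] F [-0.   1.1 -0.8] w 0.0257 g 24.9
0.1 t36.4 rack xyz [-0.0008  0.0054  0.0987] F [-0.4 -0.5  0. ] w 0.0260 g 24.9
0.09 t36.7 rack xyz [-0.0008  0.0054  0.0888] F [-0.1  0.4 -1.6] w 0.0255 g 24.9
0.084 t37.1 rack xyz [-0.0005  0.0052  0.0832] F [ 0.2 -1.4 -2.2] w 0.0256 g 24.9
0.082 t37.3 rack xyz [-0.0004  0.0052  0.0814] F [ 0.4 -0.7 -0.9] w 0.0259 g 24.9
0.081 t37.6 rack xyz [-0.0003  0.0051  0.0804] F [ 0.6  0.2 -2. ] w 0.0257 g 24.9
0.08 t37.8 rack xyz [0.     0.0049 0.0801] F [-0.7 -0.4  4.1] w 0.0259 g 24.9
```

Touchdown is at exactly the expected height. Now release, retreat, and pinch the stop.

```bash
cat > run6.py <<'E'
from g import *
from cell import manip
b=np.load('b.npy')
manip.set_gripper(.032,20);st(manip,'rel')
manip.move_linear(rk(0,.005,.15)+b,.12);st(manip,'up')
manip.move_linear(rk(0,.005,.235)+b,.2)
manip.move_pose(rk(0,.02,.24),RD);manip.dwell(.15);snap(manip,'wrist','r6')
manip.set_gripper(.044,20)
manip.move_linear(rk(0.0005,.1112,.2),.2)
manip.move_linear(rk(0.0005,.1112,.127),.12);st(manip,'down')
manip.set_gripper(0,20);f0=st(manip,'pinch')
E
python3 run6.py; python3 fit.py r6
```

```text
rel t38.1 rack xyz [-0.0004  0.0052  0.0793] F [ 0.7  0.1 -0.8] w 0.0320 g 0.0
up t38.9 rack xyz [-0.0006  0.0053  0.149 ] F [0.4 0.3 0. ] w 0.0317 g 0.0
down t41.7 rack xyz [0.0011 0.1107 0.1276] F [ 0.2  0.2 -0. ] w 0.0437 g 0.0
pinch t42.3 rack xyz [0.0008 0.1112 0.1274] F [-0.6  0.2  2.6] w 0.0119 g 20.0
r6 [(174, np.float64(0.009), np.float64(0.0368)), (142, np.float64(0.0168), np.float64(-0.0376))] grip [0.0016 0.1091 0.1559]
  tab [0.0011 0.0037 0.1146] [0.0331 0.0119 0.0071]
  tab [ 0.0005 -0.0425  0.1146] [0.0333 0.0122 0.0066]
  tab [-0.0006 -0.0689  0.1145] [0.0341 0.0125 0.0067]
  tab [-0.0002 -0.1021  0.1143] [0.0336 0.012  0.0064]
  plate [-0.1231 -0.1196 -0.1179]
```

```bash
cat > run7.py <<'E'
from g import *
from cell import manip
P=lambda y:rk(.0008+(.1112-y)*.012,y,.127)
f0=st(manip,'s')
manip.move_linear(P(.04),.07);st(manip)
manip.move_linear(P(.008),.05);st(manip)
manip.move_linear(P(.0),.04);st(manip)
y=0.
while y>-.016:
    y-=.001
    manip.move_linear(P(y),.03);manip.dwell(.08);F=np.mean([manip.state()['contact_force'] for _ in range(1)],0);f=st(manip,round(y,4))
    if f@RY>14: break
E
python3 run7.py
```

```text
s t42.3 rack xyz [0.0008 0.1112 0.1274] F [-0.6  0.2  2.6] w 0.0119 g 20.0
 t43.4 rack xyz [0.0016 0.0385 0.1274] F [-1.7 -0.3  5.1] w 0.0119 g 20.0
 t44.2 rack xyz [0.0019 0.007  0.1274] F [-1.8  0.2  6.3] w 0.0120 g 20.0
 t44.6 rack xyz [ 0.002  -0.0007  0.1274] F [-1.2  2.   6.3] w 0.0116 g 20.0
-0.001 t44.9 rack xyz [ 0.002  -0.0011  0.1274] F [-1.2  3.8  6.5] w 0.0118 g 20.0
-0.002 t45.2 rack xyz [ 0.002  -0.0018  0.1274] F [-1.4  4.5  6.2] w 0.0118 g 20.0
-0.003 t45.6 rack xyz [ 0.002  -0.0028  0.1274] F [-1.3  4.6  6.8] w 0.0118 g 20.0
-0.004 t45.9 rack xyz [ 0.002  -0.0037  0.1274] F [-1.6  5.   7. ] w 0.0117 g 20.0
-0.005 t46.2 rack xyz [ 0.002  -0.0047  0.1274] F [-1.5  5.3  6.5] w 0.0116 g 20.0
-0.006 t46.6 rack xyz [ 0.002  -0.0056  0.1274] F [-1.7  5.1  6.7] w 0.0116 g 20.0
-0.007 t46.9 rack xyz [ 0.0021 -0.0065  0.1274] F [-2.4  5.3  7. ] w 0.0121 g 20.0
-0.008 t47.2 rack xyz [ 0.002  -0.0075  0.1274] F [-1.2  5.7  7.3] w 0.0117 g 20.0
-0.009 t47.6 rack xyz [ 0.0021 -0.0079  0.1274] F [-1.5  6.7  6.9] w 0.0119 g 20.0
-0.01 t47.9 rack xyz [ 0.0021 -0.0079  0.1274] F [-1.5 10.   9.1] w 0.0118 g 20.0
-0.011 t48.2 rack xyz [ 0.0021 -0.0079  0.1274] F [-1.4 14.6 11. ] w 0.0121 g 20.0
```

Hard contact at tool y = −0.0079 with the force climbing: the row is packed (value about 0.121). Ease off, release and check.

```bash
cat > run8.py <<'E'
from g import *
from cell import manip
P=lambda y,z=.127:rk(.0022,y,z)
manip.move_linear(P(-.0092),.03);st(manip)
manip.set_gripper(.044,20);st(manip,'open')
manip.move_linear(P(-.008,.2),.12);manip.move_pose(rk(0,-.02,.25),RD);manip.dwell(.2);snap(manip,'wrist','r8');st(manip)
E
python3 run8.py; python3 fit.py r8
python3 - <<'E'
import cv2
b=cv2.imread("pics/r8.png");cv2.imwrite("pics/v6.png",cv2.resize(b[60:300,150:500],None,fx=2.2,fy=2.2,interpolation=cv2.INTER_CUBIC))
E
```

```text
t48.5 rack xyz [ 0.0021 -0.0079  0.1274] F [-1.6  7.4  8.7] w 0.0119 g 20.0
open t49.1 rack xyz [ 0.0022 -0.0093  0.1269] F [ 1.  -0.1 -1.1] w 0.0441 g 0.0
 t50.5 rack xyz [-0.0009 -0.0192  0.2479] F [ 0.2 -0.5 -0.7] w 0.0439 g 0.0
r8 [(191, np.float64(0.0117), np.float64(0.0368)), (161, np.float64(0.0149), np.float64(-0.0374))] grip [ 0.0016 -0.0084  0.1561]
  tab [ 0.0009 -0.027   0.1145] [0.0331 0.0115 0.0065]
  tab [ 0.0006 -0.0531  0.1143] [0.0329 0.0123 0.0066]
  tab [-0.0002 -0.1051  0.1144] [0.0334 0.0126 0.0067]
  tab [-0.0007 -0.0791  0.1142] [0.0341 0.0123 0.0062]
  plate [-0.1235 -0.12   -0.1183]
```

View pics/v6.png

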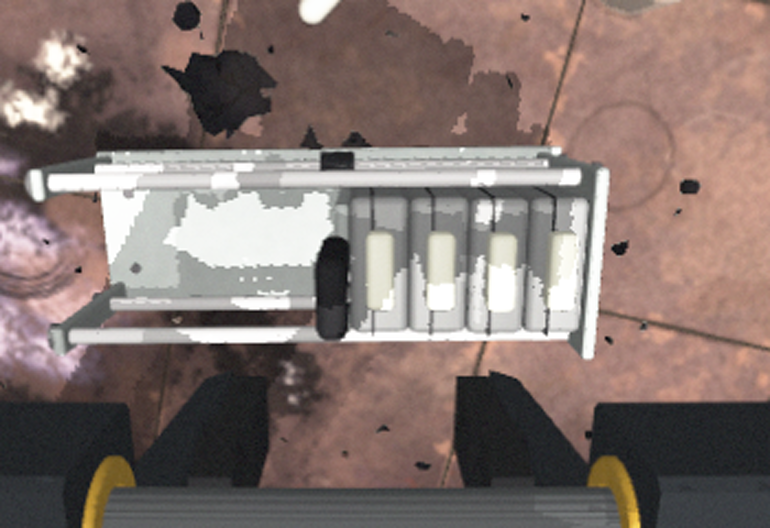

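The four cases are packed at a 26.0 mm pitch, with tabs at (380,270), (441,271), (502,272), (563,271). The stop at (333,287) is flush against the first one and all of them are upright, so I'm handing in.

```bash
python3 -c "
from cell import manip
print(manip.close_job())"
```

```text
the job is handed in; nothing more can be done
None
```

The lying case now stands in the rack with the other three, tab up, and the end stop is pushed up gently (about 15 N) until the row was snug; I handed the job in at about 50 s, and no verdict was shown.

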